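# Seal the well plates and pile them on the carrier

### The arm

A 6-joint arm with a two-finger parallel gripper is mounted at the origin on the work surface. World frame = base frame: x ahead of the robot, y to its left, z up, the work surface at z = 0. Lengths are in m, angles in rad, forces in N, time in s.
With the tool pointing down it reaches from about 0.25 to 0.775 m from the base axis. Payload 4 kg.
Tool frame: the origin (TCP) lies between the finger pads, 19 mm behind the fingertips; this is the grasp point; z points along the fingers, y is the line along which they close (so a half turn about z gives the same grasp; the last joint's range is limited). The gripper opens to 94 mm and grips with 3 to 60 N. Pads are 16 mm wide; open, the fingers measure 119 mm over their backs; the gripper's body (75 mm by 177 mm) begins 78 mm behind the grasp point.
Start: joints at [-1.417, 0.087, 1.371, -0, 1.684, -0.103], TCP at [0.14, -0.532, 0.224] pointing down, gripper open.
Joint ranges: [-3.1, 3.1], [-0.76, 2.03], [0.27, 2.55], [-1.08, 4.22], [0.17, 2.65], [-2.57, 2.57]. Speed limits (rad/s): [2.79, 2.79, 3.14, 3.14, 3.14, 3.14].

### API

Orientations are given as [roll, pitch, yaw] about the fixed x, y, z axes, in that order (R = Rz(yaw) Ry(pitch) Rx(roll)).
In Python, from bench import robot, snapshot, close_job, spotter gives the robot as it stands. The module is installed in compiled form; this text tells all that it offers.
- The arm moves only by the tool servo_tool, never from a script. Its argument "commands" is one flat list of numbers, 7 for each row, row after row: the shift along the tool's x, y, z in m, then the turn, a rotation vector about the tool's x, y, z in degrees, then the finger opening in m, from 0 to 0.094. In form: [x, y, z, ax, ay, az, grip, x, y, z, ax, ay, az, grip, ...]. A call has 1 to 10 rows; each row is the pose to reach, as a shift and turn from the pose commanded when the call began, along the tool's axes at that moment; what a row does not reach only later rows make up. A row lasts 1/8 s, in which the tool goes at most 62.5 mm and 10.7 degrees, less where a joint would pass 70% of its speed; a pose out of reach is approached as far as the arm can. A call with a gripper value outside its range is refused whole. The fingers move at their own pace and stop on an object; the grip force is fixed at half the most. Time passes only in rows, so rows that repeat a pose let the fingers close. It gives the time, the measured TCP pose, the force, the opening and the grip force at its end, in the units of the state.
- robot.get_obs(): the state, without advancing time (a new reading comes with each control period).
- snapshot(name): name is "scene" or "top" or "wrist"; returns a dict with "img" (400x640x3 uint8, blue, green, red), "camera_matrix" (3x3 intrinsics, pixels), "extrinsics" (4x4, takes a point from camera to world coordinates); the wrist camera has in their place "hand_eye" (4x4, takes a point from camera to tool coordinates, whose origin is the TCP and whose axes are the flange's). Camera axes: x right, y down, z forward; pixel columns grow to the right and rows downward; lengths in m; the calibration is good to about 2 mm. A picture is of the moment at which its call begins: read the wrist's pose just before it. There is no depth.
- close_job(): hands the job in; it is judged then, once.
Trained networks look in a picture, given as the dict that the camera call returned (one of the last four; its "shot" number tells which), for a name from the list of things; names that differ only in an ending like _2 or _b are one class to them, and where a whole thing is asked for, a point or a joint stands for the part that bears it (a point fixed in the world has none). Each returns a list of dicts, best first, with "conf" (0 to 1); they miss things now and then, are a little off and sometimes report something else, mostly with a low value. They report only what shows in the picture. A call takes as long as a camera call. They do not tell look-alikes from the thing itself.
- spotter.trace(name, picture): "region" (400x640 bool, what is visible of it) and "box" ([left, top, width, height] in pixels, round what is visible of it).
The state is a dict: "time": time; "joint_positions": joint angles; "qvel": joint speeds; "joint_torque": joint torques, N m; "tool_pos": TCP position; "ee_rot": TCP orientation; "wrist_force": force on the tool from outside, world axes, zero at the start; "wrist_torque": the same for the moment, N m; "width": finger opening in m; "finger_force": force on a finger pad.
Only numpy, scipy, OpenCV 4.12 (cv2) and the standard library are available. Lean on these libraries where they do the work, as an engineer would, in place of code of your own. Each camera call takes 0.05 s, during which the arm holds its last target. There are 200 camera calls.

### The job

Take the sealing applicator out of its upright holder and seal the film-topped plates that are there, in the order blue, yellow, purple: on each, press the blade down squarely across the near end until its spring is about half in, sweep it in one steady stroke along the middle to the far end, and lift off; never press hard. When all are sealed, stand the applicator back in its holder and pile all the plates, with the foil-topped green one that is sealed already, flat and squarely on top of one another, in any order, on the rectangle marked on the carrier, long sides along the rectangle's. Leave everything else on the bench where it is.

Things in the scene. Friction and masses are not known exactly. Their poses are not given: they have to be found in the camera images.
- plate_blue: blue half-size well plate, a flat block 90 (its x) x 64 (its y) x 16 mm high with a pale sealing film lying on its top and small blue wells showing through; about 130 g; origin at the centre of its underside, z up; it starts flat on the bench with its x axis pointing away from the robot to within 0.4 rad: near end at x = -45 mm, far end at x = +45 mm. May be absent.
- plate_yellow: yellow half-size well plate, a flat block 90 (its x) x 64 (its y) x 16 mm high with a pale sealing film lying on its top and small yellow wells showing through; about 130 g; origin at the centre of its underside, z up; it starts flat on the bench with its x axis pointing away from the robot to within 0.4 rad: near end at x = -45 mm, far end at x = +45 mm. May be absent.
- plate_purple: purple half-size well plate, a flat block 90 (its x) x 64 (its y) x 16 mm high with a pale sealing film lying on its top and small purple wells showing through; about 130 g; origin at the centre of its underside, z up; it starts flat on the bench with its x axis pointing away from the robot to within 0.4 rad: near end at x = -45 mm, far end at x = +45 mm. May be absent.
- plate_green: green plate, of the same size (90 x 64 x 16 mm), mass and axes as the others, always there; its top is closed with a smooth metal foil: already sealed, only to be piled. Origin at the centre of its underside, z up.
- applicator: sealing applicator, stands in its holder at the start, 120 g. Above its origin: orange blade 6 (its x) x 66 (its y) mm from 0 to 44 mm, grey collar 30 (x) x 100 (y) mm from 42 to 52 mm, green handle 18 (x) x 30 (y) mm from 52 to 130 mm. Origin: middle of the blade's edge with the spring relaxed; z up along the handle. Used upright, blade square across the stroke.
- blade_edge (a point): middle of the orange blade's edge (66 mm long, along the applicator's y). The blade slides straight up into the handle against a soft spring: 0.5 N per mm, 14 mm of travel, stiff beyond; half in is about 3.5 N, and this suits the film; more than 20 N spoils it
- handle_grip (a point): where to grip the green handle, on its axis 82 mm above the applicator's origin: pinch across the 18 mm with the TCP here, within 6 mm (fingertips then clear the collar, the palm clears the handle's top)
- holder: fixed white upright holder for the applicator, a slot box 36 (its x) x 104 (its y) x 60 mm high on a 70 x 130 x 6 mm foot; slot 20 x 88 mm, 52 mm deep, open at the top; the applicator stands with its collar resting on the 60 mm high rim (its origin then 18 mm above the bench) and its axes along the holder's. Origin at the centre of the underside.
- carrier: fixed flat aluminium carrier, 150 (its x) x 120 (its y) x 10 mm, with a white rectangle of the plates' size, edged black, marked in the middle of its top, long side along x. Origin at the centre of the underside.
- carrier_mark (a point): centre of the marked rectangle, on the carrier's top, 10 mm above the bench
- jar: bystander: small white jar, red cap, 44 mm across, 50 mm high; origin under its centre
- phone: bystander: black phone lying flat, 75 x 150 x 9 mm; origin under its centre
- spray: bystander: clear spray bottle, 52 mm across, 152 mm high; origin under its centre
- reagent: bystander: white bottle, yellow cap, 52 mm across, 110 mm high; origin under its centre
- timer: bystander: white bench timer, 60 x 75 x 22 mm; origin under its centre
Things that resemble listed ones, but are neither listed nor needed, are in the scene too. What is shaped like the plate_green but black is not meant. Leave any brown or orange look-alike of the plate_blue alone.

How it is judged:
On the way, in this order (a step that is already met when the one before it is completed fails the run):
1. the blade presses with at least 2 N on the near end of the blue plate, square across it, the plate still on the bench (contact force between applicator and plate_blue above 2 N and x of blade_edge in the frame of plate_blue between -0.046 and -0.022 m and y of blade_edge in the frame of plate_blue between -0.012 and 0.012 m and angle between the x axis of applicator and the x axis of plate_blue, either way round below 0.25 rad and angle between the z axis of applicator and the z axis of plate_blue, either way round below 0.25 rad and height (world z) of plate_blue below 0.007 m), for 0.1 s.
2. the blade presses with at least 2 N on the middle of the blue plate, square across it, the plate still on the bench (contact force between applicator and plate_blue above 2 N and x of blade_edge in the frame of plate_blue between -0.012 and 0.012 m and y of blade_edge in the frame of plate_blue between -0.012 and 0.012 m and angle between the x axis of applicator and the x axis of plate_blue, either way round below 0.25 rad and angle between the z axis of applicator and the z axis of plate_blue, either way round below 0.25 rad and height (world z) of plate_blue below 0.007 m), for 0.1 s.
3. the blade presses with at least 2 N on the far end of the blue plate, square across it, the plate still on the bench (contact force between applicator and plate_blue above 2 N and x of blade_edge in the frame of plate_blue between 0.022 and 0.046 m and y of blade_edge in the frame of plate_blue between -0.012 and 0.012 m and angle between the x axis of applicator and the x axis of plate_blue, either way round below 0.25 rad and angle between the z axis of applicator and the z axis of plate_blue, either way round below 0.25 rad and height (world z) of plate_blue below 0.007 m), for 0.1 s.
4. the blade presses with at least 2 N on the near end of the yellow plate, square across it, the plate still on the bench (contact force between applicator and plate_yellow above 2 N and x of blade_edge in the frame of plate_yellow between -0.046 and -0.022 m and y of blade_edge in the frame of plate_yellow between -0.012 and 0.012 m and angle between the x axis of applicator and the x axis of plate_yellow, either way round below 0.25 rad and angle between the z axis of applicator and the z axis of plate_yellow, either way round below 0.25 rad and height (world z) of plate_yellow below 0.007 m), for 0.1 s.
5. the blade presses with at least 2 N on the middle of the yellow plate, square across it, the plate still on the bench (contact force between applicator and plate_yellow above 2 N and x of blade_edge in the frame of plate_yellow between -0.012 and 0.012 m and y of blade_edge in the frame of plate_yellow between -0.012 and 0.012 m and angle between the x axis of applicator and the x axis of plate_yellow, either way round below 0.25 rad and angle between the z axis of applicator and the z axis of plate_yellow, either way round below 0.25 rad and height (world z) of plate_yellow below 0.007 m), for 0.1 s.
6. the blade presses with at least 2 N on the far end of the yellow plate, square across it, the plate still on the bench (contact force between applicator and plate_yellow above 2 N and x of blade_edge in the frame of plate_yellow between 0.022 and 0.046 m and y of blade_edge in the frame of plate_yellow between -0.012 and 0.012 m and angle between the x axis of applicator and the x axis of plate_yellow, either way round below 0.25 rad and angle between the z axis of applicator and the z axis of plate_yellow, either way round below 0.25 rad and height (world z) of plate_yellow below 0.007 m), for 0.1 s.
7. the blade presses with at least 2 N on the near end of the purple plate, square across it, the plate still on the bench (contact force between applicator and plate_purple above 2 N and x of blade_edge in the frame of plate_purple between -0.046 and -0.022 m and y of blade_edge in the frame of plate_purple between -0.012 and 0.012 m and angle between the x axis of applicator and the x axis of plate_purple, either way round below 0.25 rad and angle between the z axis of applicator and the z axis of plate_purple, either way round below 0.25 rad and height (world z) of plate_purple below 0.007 m), for 0.1 s.
8. the blade presses with at least 2 N on the middle of the purple plate, square across it, the plate still on the bench (contact force between applicator and plate_purple above 2 N and x of blade_edge in the frame of plate_purple between -0.012 and 0.012 m and y of blade_edge in the frame of plate_purple between -0.012 and 0.012 m and angle between the x axis of applicator and the x axis of plate_purple, either way round below 0.25 rad and angle between the z axis of applicator and the z axis of plate_purple, either way round below 0.25 rad and height (world z) of plate_purple below 0.007 m), for 0.1 s.
9. the blade presses with at least 2 N on the far end of the purple plate, square across it, the plate still on the bench (contact force between applicator and plate_purple above 2 N and x of blade_edge in the frame of plate_purple between 0.022 and 0.046 m and y of blade_edge in the frame of plate_purple between -0.012 and 0.012 m and angle between the x axis of applicator and the x axis of plate_purple, either way round below 0.25 rad and angle between the z axis of applicator and the z axis of plate_purple, either way round below 0.25 rad and height (world z) of plate_purple below 0.007 m), for 0.1 s.
10. the applicator stands in its holder again (horizontal distance between applicator and holder below 0.013 m and height (world z) of applicator below 0.024 m), for 0.2 s.
At the end, for the whole second after the job is handed in: every plate present lies flat and at rest in one pile on the carrier, its centre within 8 mm of the mark's centre and its long side within 0.12 rad of the rectangle's; the applicator stands upright in its holder, collar on the rim (within 13 mm and 0.12 rad); all released (all of step 10 and horizontal distance between each of plate_blue, plate_yellow, plate_purple, plate_green and carrier_mark below 0.008 m and angle between the x axis of each of plate_blue, plate_yellow, plate_purple, plate_green and the x axis of carrier, either way round below 0.12 rad and angle between each of plate_blue, plate_yellow, plate_purple, plate_green's own z axis and vertical below 0.08 rad and height (world z) of each of plate_blue, plate_yellow, plate_purple, plate_green below 0.064 m and linear speed of each of plate_blue, plate_yellow, plate_purple, plate_green, applicator below 0.02 m/s and angle between applicator's own z axis and vertical below 0.12 rad); the robot touches nothing.
It fails at once if a plate is pressed by the applicator with more than 20 N (contact force between applicator and plate_blue above 20 N or contact force between applicator and plate_yellow above 20 N or contact force between applicator and plate_purple above 20 N).
It fails at once if a bystander is pushed more than 3 cm (distance of any of jar, phone, spray, reagent, timer from where it was at the start of the episode above 0.03 m).
It fails at once if a bystander is tipped over (angle between any of jar, phone, spray, reagent, timer's own z axis and vertical above 0.5 rad).
Of plate_blue, plate_yellow, plate_purple only 2 to 3 are there at a start; the rules pass over those that are not, and their reading is None.
At some moment in a run one of plate_blue, plate_yellow, plate_purple, plate_green may be knocked a few centimetres aside while the robot is not near it.
Once in a run the grip may slacken for a moment while it holds something.
It also fails if it takes over 210 s, if anything falls off the work surface, if the arm or the gripper's body presses on something with over 40 N, if the wrist force passes 120 N, or if a joint passes its speed limit or range.

## Working session

There is one attempt and no reset: what is moved stays moved. The work goes in short steps, Python scripts to look and compute and a tool call to move; the robot and the scene stay as the last step left them, time stands still between calls to the robot, and variables do not carry over. Pictures are saved under pics/ and viewed, at most 14 in all, crops included, and the job is handed in when it is done.

Besides the shell and the picture viewer there is one more tool, called in YAML: its name, and indented under it one key for each argument. servo_tool: Moves the arm, as the interface text tells. Its arguments: {"type":"object","properties":{"commands":{"type":"array","items":{"type":"number"}}},"required":["commands"]}

```bash
mkdir -p pics; python3 - <<'E'
from bench import robot, snapshot, spotter
import cv2, numpy as np
o=robot.get_obs(); print({k:np.round(v,3) for k,v in o.items()})
for n in ("top","scene"):
    s=snapshot(n); cv2.imwrite(f"pics/{n}0.png",s["img"]); print(n,s["camera_matrix"].round(1).tolist(),s["extrinsics"].round(3).tolist())
    for k in ["plate_blue","plate_yellow","plate_purple","plate_green","applicator","holder","carrier","jar","phone","spray","reagent","timer"]:
        print(k,[(round(d["conf"],2),d["box"]) for d in spotter.trace(k,s)])
E
```

```text
{'time': np.float64(0.0), 'joint_positions': array([-1.417,  0.088,  1.372, -0.   ,  1.684, -0.103]), 'qvel': array([ 0.002,  0.   ,  0.   , -0.   ,  0.   ,  0.001]), 'joint_torque': array([-0.0000e+00, -3.4019e+01, -3.0242e+01,  7.2000e-02,  3.3000e-02,
       -0.0000e+00]), 'tool_pos': array([ 0.14 , -0.531,  0.223]), 'ee_rot': array([-3.139, -0.   ,  0.257]), 'wrist_force': array([-0.57 , -0.563, -0.717]), 'wrist_torque': array([-0.017,  0.033, -0.015]), 'finger_force': np.float64(0.0), 'width': np.float64(0.094)}
top [[391.1, 0.0, 316.8], [0.0, 391.1, 197.9], [0.0, 0.0, 1.0]] [[-0.008, -0.993, 0.119, 0.412], [-1.0, 0.008, -0.0, -0.018], [-0.001, -0.119, -0.993, 1.437], [0.0, 0.0, 0.0, 1.0]]
plate_blue [(0.94, [246.6, 217.3, 19.5, 25.7]), (0.72, [334.4, 258.3, 28.3, 27.2]), (0.64, [378.8, 201.5, 28.1, 28.8])]
plate_yellow [(0.71, [303.2, 219.7, 19.7, 23.7])]
plate_purple [(0.63, [304.4, 220.5, 21.7, 23.0]), (0.49, [310.5, 162.0, 11.1, 12.6])]
plate_green [(0.97, [340.1, 126.6, 21.7, 20.0]), (0.73, [307.0, 183.2, 18.2, 21.5]), (0.58, [249.1, 251.2, 26.5, 25.2]), (0.16, [304.4, 219.
[... 721 characters left out ...]
 190.3, 19.4, 22.1])]
plate_yellow [(0.83, [306.8, 194.7, 31.2, 19.8])]
plate_purple [(0.7, [262.3, 183.0, 27.9, 24.2])]
plate_green [(0.7, [223.4, 268.7, 35.6, 17.2]), (0.66, [295.5, 219.4, 29.5, 23.9])]
applicator [(0.77, [220.1, 193.8, 37.7, 31.5]), (0.47, [219.8, 220.9, 42.7, 24.7])]
holder [(0.88, [220.6, 222.4, 44.3, 21.7])]
carrier [(0.67, [308.5, 192.5, 31.6, 22.4]), (0.61, [350.2, 235.2, 55.0, 45.3])]
jar [(0.56, [307.2, 193.0, 29.6, 22.0]), (0.51, [295.0, 235.4, 14.8, 23.3])]
phone [(0.67, [460.0, 195.0, 20.5, 51.5]), (0.56, [425.6, 180.8, 46.8, 24.9])]
spray [(0.85, [456.6, 194.5, 22.8, 52.6])]
reagent [(0.57, [170.9, 167.1, 16.8, 36.5])]
timer [(0.62, [209.1, 155.8, 27.5, 16.6])]
```

```bash
python3 - <<'E'
import cv2
i=cv2.imread("pics/top0.png"); c=i[100:310,160:480]; cv2.imwrite("pics/top0c.png",cv2.resize(c,None,fx=2.5,fy=2.5,interpolation=cv2.INTER_CUBIC))
E
```

```text
(no output)
```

View pics/top0c.png

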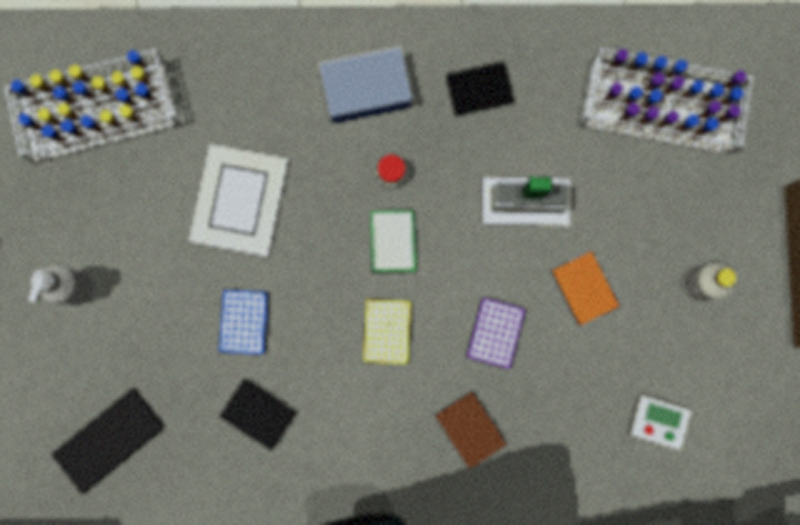

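View pics/scene0.png

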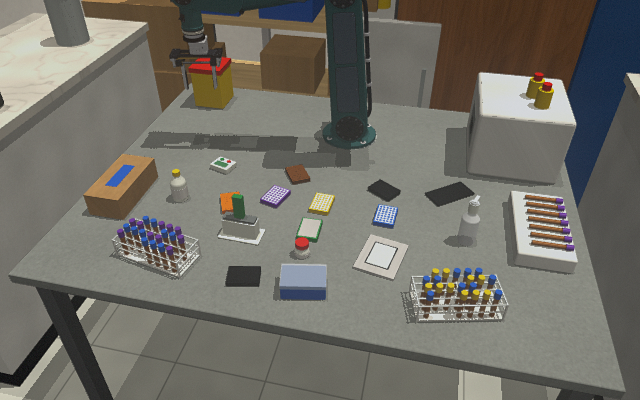

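The top view (crop px) shows blue at (244,321), yellow at (387,331), purple at (496,332) and foil-topped green at (393,240). The carrier is at (240,200) and the holder with the applicator at (527,201). The look-alikes to leave alone are orange (586,288), brown (470,428), and black (258,414) and (480,88). The three film-topped plates with coloured wells and the green-rimmed foil one fit the description, and this enlarged crop confirms it. Next I measure them.

```bash
cat > h.py <<'E'
import cv2, numpy as np, json
from bench import robot, snapshot, spotter
from scipy.spatial.transform import Rotation as R
def pose(o=None):
    o=o or robot.get_obs(); T=np.eye(4); T[:3,3]=o["tool_pos"]; T[:3,:3]=R.from_euler("xyz",o["ee_rot"]).as_matrix(); return T
def shot(n,save=None):
    T=pose(); s=snapshot(n); s["T"]=T@s["hand_eye"] if n=="wrist" else s["extrinsics"]
    if save: cv2.imwrite(f"pics/{save}.png",s["img"])
    return s
def p2w(s,uv,z):
    K=s["camera_matrix"]; uv=np.atleast_2d(uv); d=np.c_[(uv-[K[0,2],K[1,2]])/[K[0,0],K[1,1]],np.ones(len(uv))]@s["T"][:3,:3].T
    t=s["T"][:3,3]; return (t+d*((z-t[2])/d[:,2])[:,None])[:,:2]
def w2p(s,P):
    c=np.linalg.inv(s["T"])@np.r_[P,1]; q=s["camera_matrix"]@c[:3]; return q[:2]/q[2]
# hue windows (opencv), z of the visible top
HUE={"plate_blue":(105,125),"plate_yellow":(22,36),"plate_purple":(128,155),"plate_green":(50,80)}
def rect(s,mask,z,guess=None):
    """largest (or nearest guess) blob -> world rectangle: centre, (long,short), yaw of long side in (-pi/2,pi/2]"""
    mask=cv2.morphologyEx(mask.astype(np.uint8),cv2.MORPH_CLOSE,np.ones((9,9)))
    cs,_=cv2.findContours(mask,cv2.RETR_EXTERNAL,cv2.CHAIN_APPROX_NONE); out=[]
    for c in cs:
        if len(c)<30: continue
        w=p2w(s,c[:,0,:]+0.0,z).astype(np.float32)
        (x,y),(a,b),ang=cv2.minAreaRect(w*1000)
        if a<b: a,b,ang=b,a,ang+90
        out.append((np.array([x,y])/1000,(round(a),round(b)),(np.radians(ang)+np.pi/2)%np.pi-np.pi/2))
    if guess is not None: out.sort(key=lambda r:np.linalg.norm(r[0]-guess))
    else: out.sort(key=lambda r:-r[1][0]*r[1][1])
    return out
def plate(s,name,z=0.016,smin=60,guess=None):
    h=cv2.cvtColor(s["img"],cv2.COLOR_BGR2HSV); lo,hi=HUE[name]
    return rect(s,(h[...,0]>=lo)&(h[...,0]<=hi)&(h[...,1]>=smin)&(h[...,2]>40),z,guess)
def go(x,y,z,yaw,o=None):
    """shift (mm) in tool axes and turn about tool z (deg) from measured pose to tool-down pose"""
    T=pose(o); d=T[:3,:3].T@(np.array([x,y,z])-T[:3,3])
    rv=(R.from_matrix(T[:3,:3]).inv()*R.from_euler("xyz",[np.pi,0,yaw])).as_rotvec(degrees=True)
    print("shift mm",(d*1000).round(1),"turn deg",rv.round(1),"at",T[:3,3].round(4))
E
python3 - <<'E'
from h import *
s=shot("top")
for n in HUE:
    print(n,[(r[0].round(3),r[1],round(r[2],3)) for r in plate(s,n,smin=50)][:4])
for n,u in dict(carrier=(256,180),holder=(370.8,180.4),green=(317,196),reagent=(447,213)).items(): print(n,p2w(s,u,0.01))
s=shot("wrist"); print(s["hand_eye"].round(3).tolist(),s["camera_matrix"][0,0])
go(0.40,0,0.42,np.pi/2)
E
```

```text
plate_blue [(array([0.793, 0.488]), (128, 86), np.float64(1.523)), (array([0.821, 0.019]), (116, 88), np.float64(-1.376)), (array([0.473, 0.198]), (93, 70), np.float64(-0.054)), (array([ 0.829, -0.419]), (82, 79), np.float64(1.342))]
plate_yellow [(array([0.815, 0.436]), (172, 90), np.float64(1.524)), (array([-0.047,  0.784]), (146, 101), np.float64(0.231)), (array([ 0.458, -0.009]), (94, 69), np.float64(-0.008)), (array([-0.087, -0.655]), (52, 10), np.float64(1.563))]
plate_purple [(array([ 0.804, -0.411]), (82, 77), np.float64(1.372)), (array([ 0.454, -0.167]), (91, 66), np.float64(-0.281)), (array([0.449, 0.746]), (234, 24), np.float64(0.007)), (array([ 0.807, -0.519]), (78, 49), np.float64(-0.199))]
plate_green [(array([ 0.589, -0.019]), (89, 66), np.float64(-0.008)), (array([ 0.325, -0.401]), (47, 41), np.float64(1.241)), (array([ 0.667, -0.232]), (41, 34), np.float64(1.562))]
carrier [[0.65152674 0.2054956 ]]
holder [[ 0.64640872 -0.21869145]]
green [[ 0.5900197  -0.01943142]]
reagent [[ 0.523314  -0.4943654]]
[[-0.001, -0.971, -0.239, 0.069], [1.0, -0.001, -0.0, -0.001], [0.0, -0.239, 0.971, -0.16], [0.0, 0.0, 0.0, 1.0]] 282.51084018149606
shift mm [ 386.9 -448.4 -195.7] turn deg [  0.    0.  -75.3] at [ 0.1397 -0.532   0.2243]
```

```bash
python3 - <<'E'
from h import *
go(0.63,-0.24,0.32,np.pi/2)
E
```

```text
shift mm [ 548.4 -157.9  -95.7] turn deg [  0.    0.  -75.3] at [ 0.1397 -0.532   0.2243]
```

servo_tool:
  commands: [0.055,-0.016,-0.02,0,0,-7.5,0.094,0.11,-0.032,-0.04,0,0,-15,0.094,0.164,-0.048,-0.06,0,0,-22.5,0.094,0.219,-0.063,-0.08,0,0,-30,0.094,0.274,-0.079,-0.096,0,0,-37.5,0.094,0.329,-0.095,-0.096,0,0,-45,0.094,0.384,-0.111,-0.096,0,0,-53,0.094,0.439,-0.127,-0.096,0,0,-60.5,0.094,0.494,-0.142,-0.096,0,0,-68,0.094,0.548,-0.158,-0.096,0,0,-75.3,0.094]

```text
time: 2.65
tool_pos: [0.6311, -0.2389, 0.3202]
ee_rot: [3.141, 0.0, 1.575]
wrist_force: [0.8, -0.6, 0.6]
width: 0.094
finger_force: 0.0
```

```bash
python3 - <<'E'
from h import *
o=robot.get_obs(); print(o["time"],o["tool_pos"].round(3),o["ee_rot"].round(3),o["joint_positions"].round(2))
s=shot("wrist","w1")
h=cv2.cvtColor(s["img"],cv2.COLOR_BGR2HSV)
m=(h[...,0]>=50)&(h[...,0]<=80)&(h[...,1]>=90)&(h[...,2]>40)
print([(r[0].round(3),r[1],round(r[2],3)) for r in rect(s,m,0.148)][:3])
for n in("applicator","holder"):
  for d in spotter.trace(n,s):
    print(n,d["conf"],d["box"],[(r[0].round(3),r[1],round(r[2],3)) for r in rect(s,d["region"],0.06)][:1])
E
```

```text
2.65 [ 0.631 -0.239  0.32 ] [3.141 0.    1.575] [-0.45  0.39  0.82 -0.    1.93 -0.45]
[(array([ 0.602, -0.06 ]), (64, 47), np.float64(0.004)), (array([ 0.649, -0.212]), (33, 17), np.float64(-1.56)), (array([ 0.42 , -0.324]), (16, 9), np.float64(-0.31))]
applicator 0.73 [323.7, 132.7, 21.4, 66.1] [(array([ 0.65 , -0.216]), (101, 31), np.float64(1.538))]
holder 0.79 [311.6, 116.7, 46.7, 84.3] [(array([ 0.648, -0.208]), (115, 62), np.float64(1.541))]
```

View pics/w1.png

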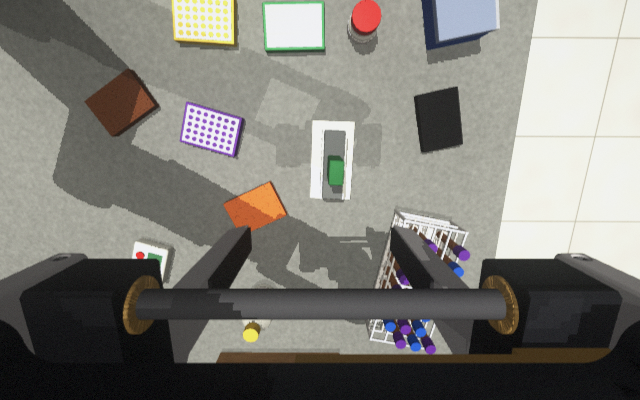

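The wrist view shows the holder at about (333,160) with the green handle at (336,172), and purple at (211,129). Yellow and green are at the top edge. I hover over the handle and check again.

servo_tool:
  commands: [0.008,0.006,0.04,0,0,0,0.094,0.016,0.012,0.08,0,0,0,0.094,0.024,0.019,0.12,0,0,0.5,0.094,0.024,0.019,0.12,0,0,1,0.094]

```text
time: 3.3
tool_pos: [0.6459, -0.2159, 0.196]
ee_rot: [-3.133, -0.003, 1.552]
wrist_force: [-0.0, -0.1, -0.8]
width: 0.0937
finger_force: 0.0
```

```bash
python3 - <<'E'
from h import *
s=shot("wrist","w2")
h=cv2.cvtColor(s["img"],cv2.COLOR_BGR2HSV)
m=(h[...,0]>=50)&(h[...,0]<=80)&(h[...,1]>=90)&(h[...,2]>40)
print([(r[0].round(4),r[1],round(r[2],3)) for r in rect(s,m,0.148,(0.649,-0.215))][:3])
cv2.imwrite("pics/w2c.png",cv2.resize(s["img"][60:300,220:460],None,fx=2.4,fy=2.4))
for n in("applicator","holder"):
  for d in spotter.trace(n,s):
    print(n,d["conf"],d["box"],[(r[0].round(3),r[1],round(r[2],3)) for r in rect(s,d["region"],0.07)][:1])
E
```

```text
[(array([ 0.6497, -0.2078]), (42, 17), np.float64(1.546)), (array([ 0.6131, -0.0747]), (55, 26), np.float64(-0.022))]
holder 0.49 [122.0, 115.3, 85.3, 72.0] [(array([ 0.489, -0.161]), (79, 54), np.float64(-0.267))]
```

View pics/w2c.png

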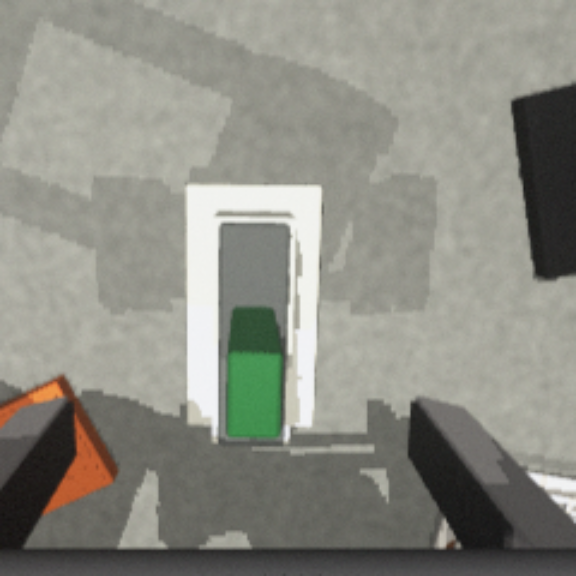

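```bash
python3 - <<'E'
from h import *
s=shot("wrist"); print(robot.get_obs()["tool_pos"],robot.get_obs()["ee_rot"])
f=lambda u,v,z:p2w(s,(220+u/2.4,60+v/2.4),z).round(4)
print(f(229,353,.148),f(281,353,.148),f(227,440,.148),f(281,440,.148))
print("collar",f(219,222,.07),f(291,222,.07),f(219,441,.07),f(291,441,.07))
go(0.65,-0.215,0.100,1.56)
E
```

```text
[ 0.6490546  -0.21737334  0.20386961] [3.13681703e+00 2.37208407e-03 1.55221735e+00]
[[ 0.6451 -0.2045]] [[ 0.6622 -0.2049]] [[ 0.6436 -0.2351]] [[ 0.662  -0.2355]]
collar [[ 0.6407 -0.1675]] [[ 0.6715 -0.1681]] [[ 0.638  -0.2676]] [[ 0.6713 -0.2683]]
shift mm [  2.6   0.4 103.9] turn deg [ 0.3  0.1 -0.4] at [ 0.6491 -0.2174  0.2039]
```

```bash
python3 - <<'E'
from h import *
o=robot.get_obs(); print(o["tool_pos"],o["qvel"].round(3))
s=shot("wrist")
h=cv2.cvtColor(s["img"],cv2.COLOR_BGR2HSV)
m=(h[...,0]>=50)&(h[...,0]<=80)&(h[...,1]>=90)&(h[...,2]>40)
m[:,:290]=0;m[:,360:]=0
for t in (40,70,85,100,115):
  mm=m&(h[...,2]>t)
  ys,xs=np.where(mm); print(t,xs.min(),xs.max(),ys.min(),ys.max(), [(r[0].round(4),r[1],round(r[2],3)) for r in rect(s,mm,.148)][:1])
E
```

```text
[ 0.6490546  -0.21737334  0.20386961] [ 0.004 -0.    -0.007  0.002 -0.003  0.   ]
40 290 331 0 236 [(array([ 0.6496, -0.2081]), (42, 17), np.float64(1.542))]
70 290 331 0 236 [(array([ 0.6496, -0.2081]), (42, 17), np.float64(1.542))]
85 290 331 0 236 [(array([ 0.6493, -0.2121]), (34, 17), np.float64(1.549))]
100 290 331 0 236 [(array([ 0.6493, -0.2145]), (29, 17), np.float64(1.542))]
115 290 331 0 236 [(array([ 0.6493, -0.2149]), (29, 17), np.float64(1.542))]
```

servo_tool:
  commands: [0.003,0,0.035,0,0,0.2,0.094,0.003,0,0.07,0,0,0.4,0.094,0.003,0,0.104,0,0,0.4,0.094,0.003,0,0.104,0,0,0.4,0.094,0.003,0,0.104,0,0,0.4,0.01,0.003,0,0.104,0,0,0.4,0.01,0.003,0,0.104,0,0,0.4,0.01,0.003,0,0.104,0,0,0.4,0.01]

```text
time: 4.55
tool_pos: [0.6489, -0.2131, 0.0971]
ee_rot: [3.14, 0.001, 1.547]
wrist_force: [0.8, 0.3, 0.6]
width: 0.057
finger_force: 0.0
```

servo_tool:
  commands: [0,0,0,0,0,0,0.01,0,0,0,0,0,0,0.01,0,0,0,0,0,0,0.01,0,0,0,0,0,0,0.01,0,0,0,0,0,0,0.01,0,0,0,0,0,0,0.01]

```text
time: 5.3
tool_pos: [0.6487, -0.213, 0.0962]
ee_rot: [3.141, 0.0, 1.547]
wrist_force: [0.2, 0.4, -0.5]
width: 0.0177
finger_force: 30.0
```

servo_tool:
  commands: [0,0,-0.025,0,0,0,0.01,0,0,-0.05,0,0,0,0.01,0,0,-0.075,0,0,0,0.01,0,0,-0.1,0,0,0,0.01,0,0,-0.1,0,0,0,0.01]

```text
time: 5.92
tool_pos: [0.6497, -0.2134, 0.199]
ee_rot: [3.137, 0.002, 1.547]
wrist_force: [-0.4, -0.0, -1.0]
width: 0.0178
finger_force: 30.0
```

```bash
python3 - <<'E'
from h import *
s=shot("top","t1"); o=robot.get_obs(); print(o["tool_pos"],o["wrist_force"],o["width"])
for n,g in dict(plate_blue=(.473,.198),plate_yellow=(.458,-.009),plate_purple=(.454,-.167),plate_green=(.589,-.019)).items():
    print(n,[(r[0].round(4),r[1],round(r[2],3)) for r in plate(s,n,smin=50,guess=g)][:1])
go(.437,.2,.17,np.pi/2-.054)
E
```

```text
[ 0.64893604 -0.21311873  0.1968619 ] [-0.50438365  0.03823478 -0.44696259] 0.017704941127227626
plate_blue [(array([0.4727, 0.1989]), (93, 69), np.float64(-0.06))]
plate_yellow [(array([ 0.4581, -0.0093]), (94, 69), np.float64(-0.008))]
plate_purple [(array([ 0.8036, -0.4259]), (73, 49), np.float64(-0.191))]
plate_green [(array([ 0.5894, -0.0194]), (89, 66), np.float64(-0.008))]
shift mm [ 407.9 -221.9   26.2] turn deg [0.1 0.  1.7] at [ 0.6489 -0.2131  0.1969]
```

servo_tool:
  commands: [0.05,-0.027,0.0,0,0,0.2,0.01,0.1,-0.054,0.0,0,0,0.4,0.01,0.15,-0.081,0.0,0,0,0.6,0.01,0.2,-0.108,0.0,0,0,0.8,0.01,0.25,-0.135,0.0,0,0,1,0.01,0.3,-0.163,0.0,0,0,1.2,0.01,0.35,-0.19,0.01,0,0,1.5,0.01,0.39,-0.212,0.02,0,0,1.7,0.01,0.408,-0.222,0.026,0,0,1.7,0.01,0.408,-0.222,0.026,0,0,1.7,0.01]

```text
time: 7.22
tool_pos: [0.4347, 0.2008, 0.1679]
ee_rot: [-3.138, 0.002, 1.52]
wrist_force: [0.1, 0.2, -0.7]
width: 0.0178
finger_force: 30.0
```

```bash
python3 - <<'E'
from h import *
s=shot("wrist","w3"); o=robot.get_obs(); print(o["tool_pos"],o["wrist_force"],o["width"])
print([(r[0].round(4),r[1],round(r[2],3)) for r in plate(s,"plate_blue",smin=70,guess=(.473,.198))][:1])
t=shot("top")
for n,g in dict(plate_blue=(.473,.198),plate_yellow=(.458,-.009),plate_purple=(.454,-.167),plate_green=(.589,-.019)).items():
    print(n,[(r[0].round(4),r[1],round(r[2],3)) for r in plate(t,n,smin=50,guess=g)][:1])
go(.437,.2,.095,np.pi/2-.06)
E
```

```text
[0.43567879 0.20006142 0.16866318] [ 0.67669008  0.17285196 -1.3379492 ] 0.018198420817307343
[(array([0.4742, 0.2022]), (88, 64), np.float64(-0.063))]
plate_blue [(array([0.4862, 0.189 ]), (65, 49), np.float64(-0.076))]
plate_yellow [(array([ 0.4582, -0.0076]), (94, 72), np.float64(-0.011))]
plate_purple [(array([ 0.4542, -0.1668]), (91, 66), np.float64(-0.281))]
plate_green [(array([ 0.5876, -0.0194]), (92, 66), np.float64(-0.006))]
shift mm [ 0.5  0.7 74.3] turn deg [-0.1  0.1  0.4] at [0.4364 0.1996 0.1693]
```

View pics/w3.png

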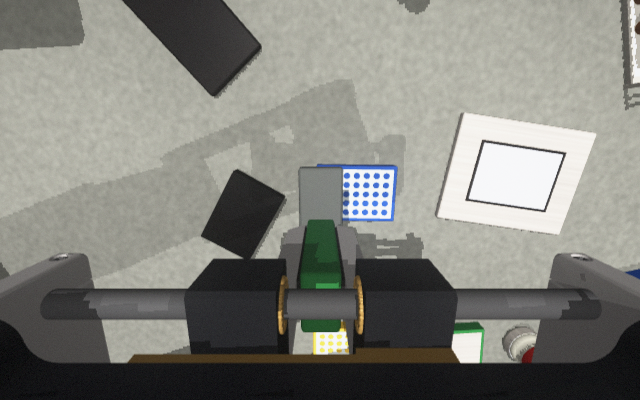

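Blue lies under the applicator at px (369,193), with its far half showing right of the collar. The carrier is at (517,179). I descend onto blue's near end.

servo_tool:
  commands: [0.002,0.002,0.035,0,0,0.2,0.01,0.002,0.002,0.06,0,0,0.4,0.01,0.002,0.002,0.07,0,0,0.4,0.01,0.002,0.002,0.07,0,0,0.4,0.01]

```text
time: 7.82
tool_pos: [0.4389, 0.2013, 0.0999]
ee_rot: [-3.141, 0.001, 1.509]
wrist_force: [0.2, -1.0, -0.6]
width: 0.0176
finger_force: 30.0
```

servo_tool:
  commands: [0,0,0.004,0,0,0,0.01,0,0,0.008,0,0,0,0.01,0,0,0.011,0,0,0,0.01,0,0,0.013,0,0,0,0.01,0,0,0.013,0,0,0,0.01]

```text
time: 8.45
tool_pos: [0.4394, 0.2023, 0.0879]
ee_rot: [3.14, -0.0, 1.51]
wrist_force: [1.5, -1.1, 2.4]
width: 0.018
finger_force: 30.0
```

servo_tool:
  commands: [0,0.01,0.0005,0,0,0,0.01,0,0.02,0.0005,0,0,0,0.01,0,0.03,0.0005,0,0,0,0.01,0,0.04,0.0005,0,0,0,0.01,0,0.05,0.0005,0,0,0,0.01,0,0.06,0.0005,0,0,0,0.01,0,0.068,0.0005,0,0,0,0.01,0,0.068,0.0005,0,0,0,0.01,0,0.068,0.0005,0,0,0,0.01]

```text
time: 9.57
tool_pos: [0.5075, 0.198, 0.0872]
ee_rot: [3.139, -0.0, 1.51]
wrist_force: [1.6, 0.0, 3.1]
width: 0.0181
finger_force: 30.0
```

```bash
python3 - <<'E'
from h import *
s=shot("wrist","w4")
print([(r[0].round(4),r[1],round(r[2],3)) for r in plate(s,"plate_blue",smin=70,guess=(.473,.198))][:1])
t=shot("top")
for n,g in dict(plate_yellow=(.458,-.009),plate_purple=(.454,-.167),plate_green=(.589,-.019)).items():
    print(n,[(r[0].round(4),r[1],round(r[2],3)) for r in plate(t,n,smin=50,guess=g)][:1])
E
```

```text
[(array([0.4593, 0.2038]), (65, 60), np.float64(1.507))]
plate_yellow [(array([ 0.4564, -0.0092]), (97, 69), np.float64(-0.011))]
plate_purple [(array([ 0.4539, -0.1668]), (91, 66), np.float64(-0.281))]
plate_green [(array([ 0.5894, -0.0194]), (89, 66), np.float64(-0.008))]
```

View pics/w4.png

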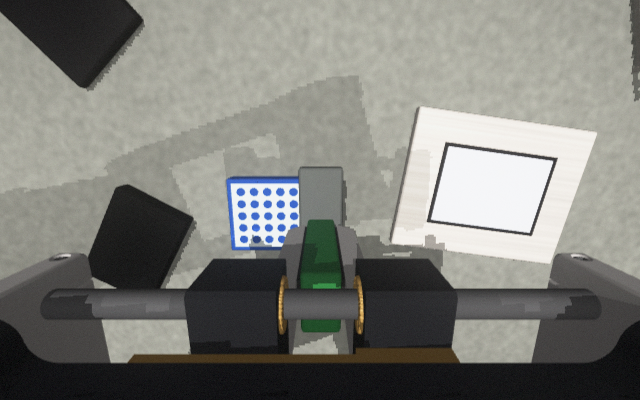

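The blade sits at blue's far end, and the near edge of blue (px 228) shows it has not moved. I lift off and go to yellow.

servo_tool:
  commands: [0,0,-0.02,0,0,0,0.01,0,0,-0.045,0,0,0,0.01,0,0,-0.045,0,0,0,0.01]

```text
time: 10.05
tool_pos: [0.5069, 0.1984, 0.1329]
ee_rot: [3.139, -0.001, 1.51]
wrist_force: [0.4, -0.2, -1.9]
width: 0.0178
finger_force: 30.0
```

```bash
python3 - <<'E'
from h import *
go(.424,-.009,.13,np.pi/2-.009)
E
```

```text
shift mm [-212.   -70.2    2.5] turn deg [ 0.1 -0.1 -3. ] at [0.5069 0.1984 0.1329]
```

servo_tool:
  commands: [-0.045,-0.015,0,0,0,-0.6,0.01,-0.09,-0.03,0,0,0,-1.2,0.01,-0.135,-0.045,0,0,0,-1.9,0.01,-0.175,-0.058,0,0,0,-2.5,0.01,-0.2,-0.066,0,0,0,-3,0.01,-0.212,-0.07,0.002,0,0,-3,0.01,-0.212,-0.07,0.002,0,0,-3,0.01]

```text
time: 10.92
tool_pos: [0.423, -0.0093, 0.1285]
ee_rot: [-3.14, -0.001, 1.561]
wrist_force: [-0.9, 0.3, -1.1]
width: 0.0174
finger_force: 30.0
```

```bash
python3 - <<'E'
from h import *
s=shot("wrist","w5")
print([(r[0].round(4),r[1],round(r[2],3)) for r in plate(s,"plate_yellow",smin=70,guess=(.458,-.009))][:1])
t=shot("top")
for n,g in dict(plate_blue=(.473,.2),plate_yellow=(.458,-.009),plate_purple=(.454,-.167),plate_green=(.589,-.019)).items():
    print(n,[(r[0].round(4),r[1],round(r[2],3)) for r in plate(t,n,smin=50,guess=g)][:1])
go(.424,-.009,.1,np.pi/2-.009)
E
```

```text
[(array([ 0.473 , -0.0073]), (66, 60), np.float64(1.515))]
plate_blue [(array([0.4727, 0.1985]), (93, 70), np.float64(-0.054))]
plate_yellow [(array([ 0.4918, -0.0154]), (51, 13), np.float64(1.479))]
plate_purple [(array([ 0.454 , -0.1665]), (91, 67), np.float64(-0.286))]
plate_green [(array([ 0.5894, -0.0194]), (89, 66), np.float64(-0.008))]
shift mm [-0.4  0.3 29.2] turn deg [-0.  -0.   0.1] at [ 0.4237 -0.0086  0.1292]
```

servo_tool:
  commands: [0.001,0,0.014,0,0,0,0.01,0.001,0,0.026,0,0,0,0.01,0.001,0,0.032,0,0,0,0.01,0.001,0,0.036,0,0,0,0.01,0.001,0,0.04,0,0,0,0.01,0.001,0,0.042,0,0,0,0.01,0.001,0,0.042,0,0,0,0.01]

```text
time: 11.9
tool_pos: [0.4241, -0.0083, 0.0883]
ee_rot: [3.141, 0.0, 1.562]
wrist_force: [-0.7, 0.9, 3.8]
width: 0.0177
finger_force: 30.0
```

servo_tool:
  commands: [0,0.01,0.0005,0,0,0,0.01,0,0.02,0.0005,0,0,0,0.01,0,0.03,0.0005,0,0,0,0.01,0,0.04,0.0005,0,0,0,0.01,0,0.05,0.0005,0,0,0,0.01,0,0.06,0.0005,0,0,0,0.01,0,0.068,0.0005,0,0,0,0.01,0,0.068,0.0005,0,0,0,0.01,0,0.068,0.0005,0,0,0,0.01]

```text
time: 13.02
tool_pos: [0.4927, -0.009, 0.0877]
ee_rot: [3.139, 0.0, 1.562]
wrist_force: [0.4, -0.6, 2.4]
width: 0.0178
finger_force: 30.0
```

```bash
python3 - <<'E'
from h import *
s=shot("wrist","w6")
print([(r[0].round(4),r[1],round(r[2],3)) for r in plate(s,"plate_yellow",smin=70,guess=(.458,-.009))][:1])
E
```

```text
[(array([ 0.4432, -0.0052]), (66, 59), np.float64(1.513))]
```

servo_tool:
  commands: [0,0,-0.02,0,0,0,0.01,0,0,-0.045,0,0,0,0.01,0,0,-0.045,0,0,0,0.01]

```text
time: 13.45
tool_pos: [0.4923, -0.009, 0.1334]
ee_rot: [3.139, 0.0, 1.562]
wrist_force: [0.1, 0.4, -1.1]
width: 0.0179
finger_force: 30.0
```

```bash
python3 - <<'E'
from h import *
t=shot("top")
for n,g in dict(plate_blue=(.473,.2),plate_yellow=(.458,-.009),plate_purple=(.454,-.167),plate_green=(.589,-.019)).items():
    print(n,[(r[0].round(4),r[1],round(r[2],3)) for r in plate(t,n,smin=50,guess=g)][:1])
go(.454-.034*np.cos(.283),-.1668+.034*np.sin(.283),.13,np.pi/2-.283)
E
```

```text
plate_blue [(array([0.4727, 0.1985]), (93, 69), np.float64(-0.064))]
plate_yellow [(array([0.8154, 0.4374]), (175, 90), np.float64(1.524))]
plate_purple [(array([ 0.4543, -0.1657]), (94, 68), np.float64(-0.296))]
plate_green [(array([ 0.606 , -0.0195]), (66, 56), np.float64(1.562))]
shift mm [-149.   -68.9    1.9] turn deg [-0.   0.  15.7] at [ 0.4915 -0.0089  0.1319]
```

servo_tool:
  commands: [-0.035,-0.016,0,0,0,3.5,0.01,-0.075,-0.035,0,0,0,7.5,0.01,-0.11,-0.051,0,0,0,11.5,0.01,-0.135,-0.063,0,0,0,14.5,0.01,-0.149,-0.069,0.002,0,0,15.7,0.01,-0.149,-0.069,0.002,0,0,15.7,0.01]

```text
time: 14.25
tool_pos: [0.4207, -0.1573, 0.1289]
ee_rot: [-3.139, -0.001, 1.287]
wrist_force: [0.9, 0.4, -1.2]
width: 0.0179
finger_force: 30.0
```

```bash
python3 - <<'E'
from h import *
s=shot("wrist","w7")
print([(r[0].round(4),r[1],round(r[2],3)) for r in plate(s,"plate_purple",smin=70,guess=(.458,-.16))][:1])
go(.454-.034*np.cos(.283),-.1665+.034*np.sin(.283),.1,np.pi/2-.283)
E
```

```text
[(array([ 0.4698, -0.1685]), (64, 58), np.float64(1.287))]
shift mm [-0.2  0.3 29.3] turn deg [-0.1 -0.1  0. ] at [ 0.4212 -0.1568  0.1293]
```

View pics/w7.png

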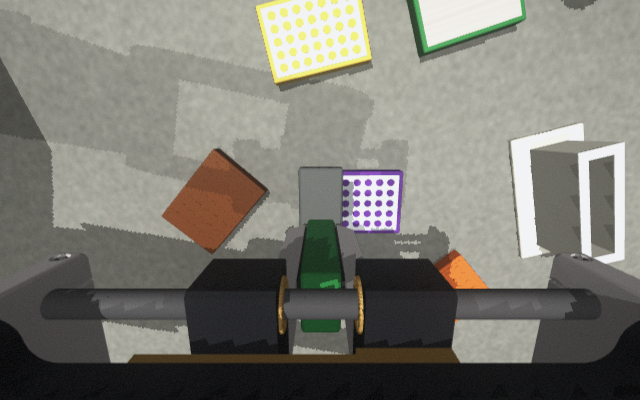

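Purple lies squarely under the blade with its far part at (372,201). I press and sweep.

servo_tool:
  commands: [0.001,0,0.014,0,0,0,0.01,0.001,0,0.026,0,0,0,0.01,0.001,0,0.032,0,0,0,0.01,0.001,0,0.036,0,0,0,0.01,0.001,0,0.04,0,0,0,0.01,0.001,0,0.042,0,0,0,0.01,0.001,0,0.042,0,0,0,0.01]

```text
time: 15.18
tool_pos: [0.4221, -0.1564, 0.0888]
ee_rot: [3.141, -0.0, 1.288]
wrist_force: [-1.0, 2.2, 2.2]
width: 0.0178
finger_force: 30.0
```

servo_tool:
  commands: [0,0,0.0015,0,0,0,0.01,0,0.01,0.0015,0,0,0,0.01,0,0.02,0.0015,0,0,0,0.01,0,0.03,0.0015,0,0,0,0.01,0,0.04,0.0015,0,0,0,0.01,0,0.05,0.0015,0,0,0,0.01,0,0.06,0.0015,0,0,0,0.01,0,0.068,0.0015,0,0,0,0.01,0,0.068,0.0015,0,0,0,0.01,0,0.068,0.0015,0,0,0,0.01]

```text
time: 16.42
tool_pos: [0.488, -0.1756, 0.0873]
ee_rot: [3.139, 0.0, 1.288]
wrist_force: [1.5, 0.4, 2.8]
width: 0.0178
finger_force: 30.0
```

```bash
python3 - <<'E'
from h import *
s=shot("wrist","w8")
print([(r[0].round(4),r[1],round(r[2],3)) for r in plate(s,"plate_purple",smin=70,guess=(.458,-.16))][:1])
E
```

```text
[(array([ 0.4415, -0.1601]), (65, 61), np.float64(1.287))]
```

servo_tool:
  commands: [0,0,-0.025,0,0,0,0.01,0,0,-0.065,0,0,0,0.01,0,0,-0.105,0,0,0,0.01,0,0,-0.105,0,0,0,0.01]

```text
time: 16.98
tool_pos: [0.4882, -0.1758, 0.1947]
ee_rot: [3.136, 0.001, 1.288]
wrist_force: [0.4, 0.8, -1.0]
width: 0.0179
finger_force: 30.0
```

```bash
python3 - <<'E'
from h import *
go(.649,-.213,.19,1.547)
E
```

```text
shift mm [  9.1 164.8   5.6] turn deg [  0.3   0.1 -14.8] at [ 0.4882 -0.1758  0.1947]
```

servo_tool:
  commands: [0.002,0.04,0,0,0,-3.6,0.01,0.004,0.08,0,0,0,-7.2,0.01,0.006,0.12,0,0,0,-11,0.01,0.008,0.15,0.003,0,0,-13.5,0.01,0.009,0.165,0.004,0,0,-14.8,0.01,0.009,0.165,0.004,0,0,-14.8,0.01,0.009,0.165,0.004,0,0,-14.8,0.01]

```text
time: 17.85
tool_pos: [0.6469, -0.2123, 0.186]
ee_rot: [-3.138, -0.001, 1.546]
wrist_force: [-1.0, -0.5, -0.9]
width: 0.018
finger_force: 30.0
```

```bash
python3 - <<'E'
from h import *
s=shot("wrist","w9")
go(.649,-.213,.0975,1.547)
cv2.imwrite("pics/w9c.png",cv2.resize(s["img"][80:320,200:440],None,fx=2.4,fy=2.4))
E
```

```text
shift mm [-0.6  2.2 89.4] turn deg [-0.1 -0.  -0. ] at [ 0.647  -0.2124  0.1869]
```

View pics/w9c.png

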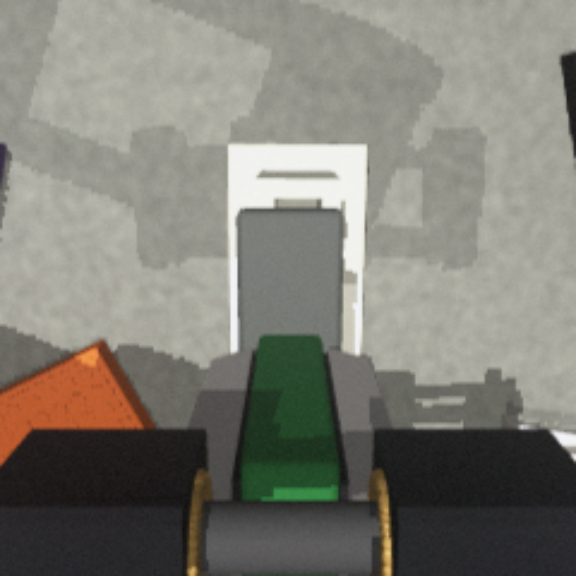

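The collar (centre 290) sits almost over the slot (centre 297), which matches the 2 mm still to correct. I insert the applicator.

servo_tool:
  commands: [0,0.002,0.02,0,0,0,0.01,0,0.002,0.04,0,0,0,0.01,0,0.002,0.06,0,0,0,0.01,0,0.002,0.075,0,0,0,0.01,0,0.002,0.085,0,0,0,0.01,0,0.002,0.088,0,0,0,0.01,0,0.002,0.088,0,0,0,0.01]

```text
time: 18.77
tool_pos: [0.6504, -0.2129, 0.1002]
ee_rot: [3.141, 0.0, 1.547]
wrist_force: [0.3, -0.1, -1.1]
width: 0.0177
finger_force: 30.0
```

servo_tool:
  commands: [0,-0.001,0.002,0,0,0,0.01,0,-0.001,0.0035,0,0,0,0.01,0,-0.001,0.0035,0,0,0,0.01]

```text
time: 19.15
tool_pos: [0.6491, -0.2127, 0.0964]
ee_rot: [3.141, 0.0, 1.547]
wrist_force: [1.7, -0.5, -0.6]
width: 0.0175
finger_force: 30.0
```

Release, then rise.

servo_tool:
  commands: [0,0,0.0005,0,0,0,0.094,0,0,0.0005,0,0,0,0.094,0,0,0.0005,0,0,0,0.094,0,0,0.0005,0,0,0,0.094,0,0,0.0005,0,0,0,0.094,0,0,0.0005,0,0,0,0.094,0,0,-0.04,0,0,0,0.094,0,0,-0.09,0,0,0,0.094,0,0,-0.12,0,0,0,0.094,0,0,-0.12,0,0,0,0.094]

```text
time: 20.4
tool_pos: [0.6505, -0.2132, 0.2204]
ee_rot: [3.134, 0.003, 1.547]
wrist_force: [0.4, -0.2, -0.6]
width: 0.094
finger_force: 0.0
```

```bash
python3 - <<'E'
from h import *
s=shot("wrist","w10"); print(robot.get_obs()["tool_pos"])
h=cv2.cvtColor(s["img"],cv2.COLOR_BGR2HSV)
m=(h[...,0]>=50)&(h[...,0]<=80)&(h[...,1]>=90)&(h[...,2]>107)
print([(r[0].round(4),r[1],round(r[2],3)) for r in rect(s,m,.148,(.649,-.215))][:1])
cv2.imwrite("pics/w10c.png",cv2.resize(s["img"][60:300,220:460],None,fx=2.4,fy=2.4))
t=shot("top","t2")
for n,g in dict(plate_blue=(.473,.2),plate_yellow=(.458,-.009),plate_purple=(.454,-.167),plate_green=(.589,-.019)).items():
    print(n,[(r[0].round(4),r[1],round(r[2],3)) for r in plate(t,n,smin=50,guess=g)][:1])
E
```

```text
[ 0.6495029  -0.21284717  0.21721787]
[(array([ 0.6492, -0.2141]), (29, 17), np.float64(1.542))]
plate_blue [(array([0.4727, 0.1985]), (92, 70), np.float64(-0.05))]
plate_yellow [(array([ 0.4581, -0.0093]), (94, 69), np.float64(-0.008))]
plate_purple [(array([ 0.8084, -0.5189]), (74, 49), np.float64(-0.199))]
plate_green [(array([ 0.5894, -0.0194]), (89, 66), np.float64(-0.008))]
```

View pics/w10c.png

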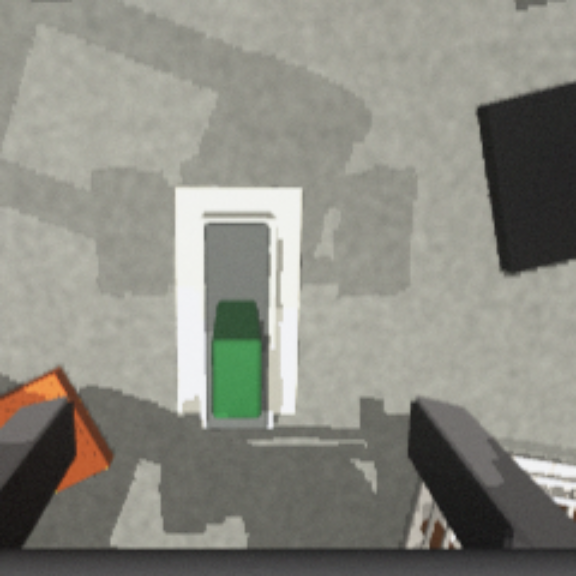

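The applicator stands squarely in its holder again, with the handle measured at (0.649,-0.214). Next I measure the carrier mark.

servo_tool:
  commands: [0.042,-0.003,-0.02,0,0,9.8,0.094,0.084,-0.006,-0.04,0,0,19.5,0.094,0.126,-0.009,-0.065,0,0,29.5,0.094,0.168,-0.012,-0.065,0,0,39,0.094,0.21,-0.015,-0.065,0,0,49,0.094,0.252,-0.02,-0.065,0,0,59,0.094,0.294,-0.025,-0.065,0,0,68.5,0.094,0.336,-0.03,-0.065,0,0,78.5,0.094,0.378,-0.035,-0.065,0,0,88,0.094,0.418,-0.04,-0.065,0,0,98,0.094]

```text
time: 21.75
tool_pos: [0.6182, 0.2074, 0.2776]
ee_rot: [3.139, 0.005, -0.169]
wrist_force: [0.4, -0.5, 0.0]
width: 0.0938
finger_force: 0.0
```

servo_tool:
  commands: [0,0,0,0,0,0,0.094,0,0,0,0,0,0,0.094]

```text
time: 22.0
tool_pos: [0.6188, 0.2056, 0.2789]
ee_rot: [3.139, 0.003, -0.163]
wrist_force: [-0.2, -0.3, -1.1]
width: 0.0937
finger_force: 0.0
```

```bash
python3 - <<'E'
from h import *
s=shot("wrist","w11"); o=robot.get_obs(); print(o["time"],o["tool_pos"],o["ee_rot"],o["joint_positions"].round(2))
print(w2p(s,(.65,.205,.01)),w2p(s,(.473,.2,.016)))
g=cv2.cvtColor(s["img"],cv2.COLOR_BGR2GRAY); m=(g<80)
u,v=w2p(s,(.65,.205,.01)).astype(int)
print([(r[0].round(4),r[1],round(r[2],3)) for r in rect(s,m,.01,(.65,.205))][:3])
print([(r[0].round(4),r[1],round(r[2],3)) for r in plate(s,"plate_blue",smin=70,guess=(.47,.2))][:1],[(r[0].round(4),r[1],round(r[2],3)) for r in plate(s,"plate_green",smin=70,guess=(.59,-.02))][:1])
E
```

```text
22.05 [0.61907797 0.20507968 0.27952197] [ 3.13982690e+00  2.34251810e-03 -1.63971999e-01] [ 0.23  0.32  0.99 -0.    1.84  1.97]
[317.70621622 157.78928041] [338.60056805 265.30854165]
[(array([0.5201, 0.1986]), (62, 6), np.float64(1.495)), (array([0.5981, 0.0122]), (98, 41), np.float64(-0.392)), (array([0.7893, 0.0261]), (149, 65), np.float64(1.26))]
[(array([0.4769, 0.2011]), (96, 64), np.float64(-0.062))] [(array([ 0.5915, -0.0138]), (90, 69), np.float64(0.022))]
```

View pics/w11.png

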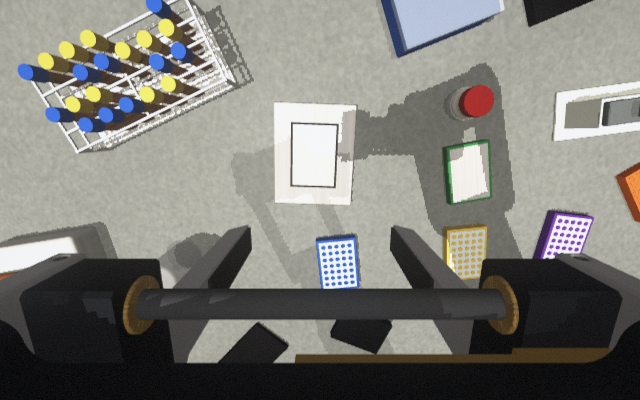

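The mark is the black-edged rectangle at px (314,155), with blue at (337,264), green at (468,171) and jar at (474,102).

```bash
cat >> h.py <<'E'
def mark(s,z=.01,c=(.65,.205)):
    u,v=w2p(s,(*c,z)).astype(int); w=np.zeros(s["img"].shape[:2],bool); w[v-38:v+38,u-30:u+30]=1
    g=cv2.cvtColor(s["img"],cv2.COLOR_BGR2GRAY)
    return rect(s,(g<np.percentile(g[w],50)*.55)&w,z,c)
E
python3 - <<'E'
from h import *
s=shot("wrist"); t=shot("top")
for q in (s,t): print([(r[0].round(4),r[1],round(r[2],3)) for r in mark(q)][:3])
print([(r[0].round(4),r[1],round(r[2],3)) for r in plate(t,"plate_green",smin=70,guess=(.59,-.02))][:1])
d=[d for d in spotter.trace("carrier",s)]; print([(x["conf"],[(r[0].round(4),r[1],round(r[2],3)) for r in rect(s,x["region"],.01)][:1]) for x in d])
E
```

```text
[(array([0.6544, 0.2102]), (95, 70), np.float64(-0.203))]
[(array([0.6553, 0.2426]), (281, 154), np.float64(-0.008))]
[(array([ 0.6205, -0.0416]), (52, 23), np.float64(0.672))]
[(0.88, [(array([0.6554, 0.2098]), (152, 119), np.float64(-0.205))])]
```

```bash
python3 - <<'E'
from h import *
t=shot("top"); t["img"]=cv2.imread("pics/t2.png")
print([(r[0].round(4),r[1],round(r[2],3)) for r in mark(t)][:3])
go(.45,.2,.2,-.06)
E
```

```text
[]
shift mm [-166.3   32.7   81.1] turn deg [ 0.  0. -6.] at [0.6194 0.205  0.2811]
```

servo_tool:
  commands: [-0.042,0.008,0.02,0,0,-1.5,0.094,-0.084,0.016,0.04,0,0,-3,0.094,-0.126,0.025,0.06,0,0,-4.5,0.094,-0.166,0.033,0.08,0,0,-6,0.094,-0.166,0.033,0.08,0,0,-6,0.094,-0.166,0.033,0.08,0,0,-6,0.094]

```text
time: 23.0
tool_pos: [0.4512, 0.2005, 0.2025]
ee_rot: [-3.141, -0.003, -0.06]
wrist_force: [0.9, -0.4, -0.0]
width: 0.0939
finger_force: 0.0
```

```bash
python3 - <<'E'
from h import *
s=shot("wrist","w12")
for sm in (60,90): print([(r[0].round(4),r[1],round(r[2],3)) for r in plate(s,"plate_blue",smin=sm,guess=(.474,.2))][:2])
go(.474,.201,.021,-.06)
E
```

```text
[(array([0.474 , 0.2011]), (90, 64), np.float64(-0.064))]
[(array([0.4746, 0.2011]), (89, 64), np.float64(-0.061))]
shift mm [ 21.5  -1.5 182. ] turn deg [-0.1 -0.2 -0. ] at [0.4518 0.2007 0.2029]
```

servo_tool:
  commands: [0.01,-0.001,0.05,0,0,0,0.094,0.022,-0.001,0.1,0,0,0,0.094,0.022,-0.001,0.145,0,0,0,0.094,0.022,-0.001,0.17,0,0,0,0.094,0.022,-0.001,0.178,0,0,0,0.094,0.022,-0.001,0.178,0,0,0,0.094]

```text
time: 23.8
tool_pos: [0.4736, 0.2005, 0.024]
ee_rot: [-3.141, -0.001, -0.06]
wrist_force: [0.3, -0.2, 0.1]
width: 0.0937
finger_force: 0.0
```

servo_tool:
  commands: [0,0,0,0,0,0,0.05,0,0,0,0,0,0,0.05,0,0,0,0,0,0,0.05,0,0,0,0,0,0,0.05,0,0,0,0,0,0,0.05,0,0,0,0,0,0,0.05,0,0,0,0,0,0,0.05]

```text
time: 24.68
tool_pos: [0.4724, 0.2005, 0.0239]
ee_rot: [-3.141, -0.001, -0.059]
wrist_force: [-0.9, 0.9, 5.6]
width: 0.0635
finger_force: 30.0
```

servo_tool:
  commands: [0,0,-0.02,0,0,0,0.05,0,0,-0.05,0,0,0,0.05,0,0,-0.08,0,0,0,0.05,0,0,-0.08,0,0,0,0.05]

```text
time: 25.18
tool_pos: [0.4735, 0.2008, 0.1049]
ee_rot: [-3.14, -0.004, -0.059]
wrist_force: [-0.0, -0.4, -1.9]
width: 0.064
finger_force: 30.0
```

```bash
python3 - <<'E'
from h import *
go(.655,.21,.06,-.204)
E
```

```text
shift mm [180.5 -19.8  45.7] turn deg [-0.1 -0.2  8.3] at [0.4735 0.2008 0.1049]
```

servo_tool:
  commands: [0.045,-0.005,0,0,0,2.5,0.05,0.09,-0.01,0,0,0,5,0.05,0.135,-0.015,0.01,0,0,7,0.05,0.17,-0.019,0.03,0,0,8.3,0.05,0.18,-0.02,0.045,0,0,8.3,0.05,0.18,-0.02,0.045,0,0,8.3,0.05,0.18,-0.02,0.045,0,0,8.3,0.05]

```text
time: 26.05
tool_pos: [0.6518, 0.2099, 0.0581]
ee_rot: [3.141, 0.001, -0.203]
wrist_force: [0.2, -0.9, -1.1]
width: 0.0636
finger_force: 30.0
```

```bash
python3 - <<'E'
from h import *
go(.655,.21,.0345,-.204); print(robot.get_obs()["ee_rot"])
E
```

```text
shift mm [ 3.1 -0.8 23.6] turn deg [0.  0.1 0. ] at [0.6518 0.2099 0.0581]
[ 3.14124321e+00  1.04613994e-03 -2.03467911e-01]
```

servo_tool:
  commands: [0.0015,0,0.008,0,0,0,0.05,0.0015,0,0.016,0,0,0,0.05,0.0015,0,0.02,0,0,0,0.05,0.0015,0,0.022,0,0,0,0.05,0.0015,0,0.022,0,0,0,0.05]

```text
time: 26.68
tool_pos: [0.6543, 0.2094, 0.0361]
ee_rot: [3.141, 0.0, -0.204]
wrist_force: [0.3, -0.2, -0.7]
width: 0.0638
finger_force: 30.0
```

servo_tool:
  commands: [0,0,0.0015,0,0,0,0.05,0,0,0.0015,0,0,0,0.05,0,0,0.0015,0,0,0,0.094,0,0,0.0015,0,0,0,0.094,0,0,0.0015,0,0,0,0.094,0,0,0.0015,0,0,0,0.094,0,0,0.0015,0,0,0,0.094,-0.005,0,-0.05,0,0,0,0.094,-0.025,0,-0.1,0,0,0,0.094,-0.025,0,-0.1,0,0,0,0.094]

```text
time: 27.92
tool_pos: [0.6322, 0.2158, 0.1435]
ee_rot: [-3.136, -0.011, -0.203]
wrist_force: [-0.8, 0.2, 0.3]
width: 0.0939
finger_force: 0.0
```

servo_tool:
  commands: [0,0,-0.06,0,0,0,0.094,0,0,-0.06,0,0,0,0.094,0,0,-0.06,0,0,0,0.094]

```text
time: 28.3
tool_pos: [0.6299, 0.2144, 0.1954]
ee_rot: [3.141, 0.0, -0.204]
wrist_force: [-0.3, -0.2, -1.3]
width: 0.0937
finger_force: 0.0
```

```bash
python3 - <<'E'
from h import *
s=shot("wrist","w13"); print(robot.get_obs()["time"])
print([(r[0].round(4),r[1],round(r[2],3)) for r in plate(s,"plate_blue",z=.026,smin=80,guess=(.655,.21))][:1])
d=spotter.trace("carrier",s); print([(x["conf"],[(r[0].round(4),r[1],round(r[2],3)) for r in rect(s,x["region"],.01)][:1]) for x in d])
print([(r[0].round(4),r[1],round(r[2],3)) for r in plate(s,"plate_green",smin=70,guess=(.59,-.02))][:1])
go(.565,-.019,.2,-.005)
E
```

```text
28.35
[(array([0.6566, 0.21  ]), (89, 64), np.float64(-0.205))]
[(0.75, [(array([0.6553, 0.2107]), (151, 121), np.float64(-0.202))])]
[(array([ 0.592 , -0.0126]), (91, 70), np.float64(0.02))]
shift mm [-15.6 241.3  -5.8] turn deg [  0.1   0.2 -11.4] at [0.6292 0.2142 0.1937]
```

View pics/w13.png

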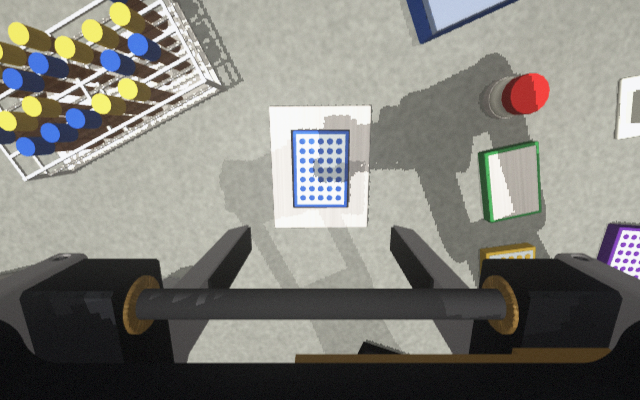

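Blue lies at px (320,168), squarely on the mark and within about 1.5 mm. Green next.

servo_tool:
  commands: [-0.004,0.055,0,0,0,-3,0.094,-0.008,0.11,0,0,0,-6,0.094,-0.012,0.165,0,0,0,-9,0.094,-0.015,0.22,-0.005,0,0,-11,0.094,-0.016,0.241,-0.005,0,0,-11.4,0.094,-0.016,0.241,-0.005,0,0,-11.4,0.094,-0.016,0.241,-0.005,0,0,-11.4,0.094]

```text
time: 29.28
tool_pos: [0.5652, -0.0174, 0.2001]
ee_rot: [-3.141, 0.002, -0.005]
wrist_force: [-0.5, 0.6, 0.3]
width: 0.0941
finger_force: 0.0
```

```bash
python3 - <<'E'
from h import *
s=shot("wrist","w14"); print(robot.get_obs()["time"])
r=plate(s,"plate_green",smin=80,guess=(.59,-.018))[0]; print(r)
r2=plate(s,"plate_yellow",smin=70,guess=(.459,-.008))[0]; print(r2)
go(*r[0],.024,r[2])
E
```

```text
29.325
(array([ 0.59111829, -0.01690411]), (89, 63), np.float64(0.031446291981870766))
(array([ 0.46784866, -0.00789373]), (81, 64), np.float64(-0.056760751261185405))
shift mm [ 26.   -0.2 176.3] turn deg [-0.   0.1 -2. ] at [ 0.5654 -0.0172  0.2003]
```

servo_tool:
  commands: [0.01,0,0.05,0,0,-1,0.094,0.026,0,0.1,0,0,-1,0.094,0.026,0,0.145,0,0,-1,0.094,0.026,0,0.168,0,0,-1,0.094,0.026,0,0.176,0,0,-1,0.094,0.026,0,0.176,0,0,-1,0.094]

```text
time: 30.08
tool_pos: [0.5916, -0.0176, 0.0252]
ee_rot: [-3.142, 0.0, 0.014]
wrist_force: [-0.3, 0.6, -0.8]
width: 0.0941
finger_force: 0.0
```

servo_tool:
  commands: [0,0,0,0,0,0,0.05,0,0,0,0,0,0,0.05,0,0,0,0,0,0,0.05,0,0,0,0,0,0,0.05,0,0,0,0,0,0,0.05,0,0,0,0,0,0,0.05,0,0,0,0,0,0,0.05]

```text
time: 30.95
tool_pos: [0.5919, -0.0185, 0.026]
ee_rot: [3.141, -0.001, 0.012]
wrist_force: [-1.0, 0.1, 5.5]
width: 0.0636
finger_force: 30.0
```

servo_tool:
  commands: [0,0,-0.02,0,0,0,0.05,0,0,-0.05,0,0,0,0.05,0,0,-0.08,0,0,0,0.05,0,0,-0.08,0,0,0,0.05]

```text
time: 31.45
tool_pos: [0.5929, -0.0186, 0.1071]
ee_rot: [3.141, -0.005, 0.012]
wrist_force: [-0.2, 0.8, -1.3]
width: 0.0635
finger_force: 30.0
```

```bash
python3 - <<'E'
from h import *
go(.655,.21,.08,-.204)
E
```

```text
shift mm [  64.9 -227.9   27.2] turn deg [ 0.  -0.3 12.4] at [ 0.5929 -0.0186  0.1071]
```

servo_tool:
  commands: [0.015,-0.052,0,0,0,3,0.05,0.03,-0.104,0,0,0,6,0.05,0.045,-0.156,0,0,0,9,0.05,0.06,-0.205,0.01,0,0,12,0.05,0.065,-0.228,0.027,0,0,12.4,0.05,0.065,-0.228,0.027,0,0,12.4,0.05,0.065,-0.228,0.027,0,0,12.4,0.05,0.065,-0.228,0.027,0,0,12.4,0.05]

```text
time: 32.45
tool_pos: [0.6539, 0.2089, 0.0788]
ee_rot: [3.141, -0.001, -0.206]
wrist_force: [-0.3, 0.4, -0.0]
width: 0.0634
finger_force: 30.0
```

```bash
python3 - <<'E'
from h import *
s=shot("wrist","w15"); o=robot.get_obs();print(o["time"],o["width"])
go(.655,.21,.0535,-.204)
E
```

```text
32.5 0.06333326607655744
shift mm [ 0.7 -1.2 25.6] turn deg [-0.  -0.1 -0.1] at [0.654  0.209  0.0791]
```

View pics/w15.png

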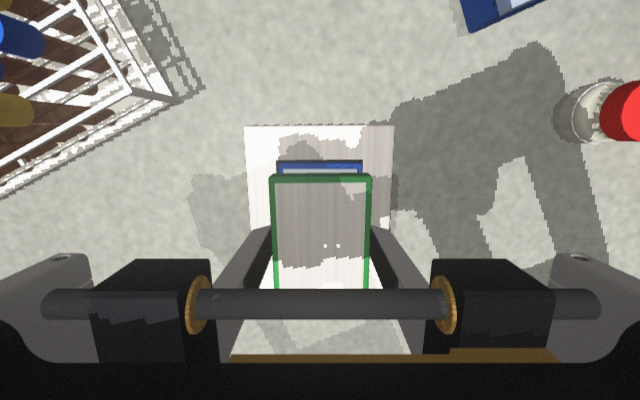

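Green is held level at px (320,230) and lined up over blue. I lower it.

servo_tool:
  commands: [0.001,-0.001,0.01,0,0,0,0.05,0.001,-0.001,0.019,0,0,0,0.05,0.001,-0.001,0.023,0,0,0,0.05,0.001,-0.001,0.0255,0,0,0,0.05,0.001,-0.001,0.0255,0,0,0,0.05]

```text
time: 33.12
tool_pos: [0.6548, 0.2112, 0.0527]
ee_rot: [3.142, -0.0, -0.204]
wrist_force: [0.2, -0.5, -1.5]
width: 0.0634
finger_force: 30.0
```

servo_tool:
  commands: [0,0,0.001,0,0,0,0.05,0,0,0.001,0,0,0,0.05,0,0,0.001,0,0,0,0.094,0,0,0.001,0,0,0,0.094,0,0,0.001,0,0,0,0.094,0,0,0.001,0,0,0,0.094,0,0,0.001,0,0,0,0.094,0,0,-0.05,0,0,0,0.094,-0.025,0,-0.1,0,0,0,0.094,-0.025,0,-0.15,0,0,0,0.094]

```text
time: 34.38
tool_pos: [0.6289, 0.2166, 0.2044]
ee_rot: [3.141, 0.001, -0.203]
wrist_force: [0.5, -0.1, -0.6]
width: 0.0942
finger_force: 0.0
```

servo_tool:
  commands: [0,0,0,0,0,0,0.094,0,0,0,0,0,0,0.094]

```text
time: 34.62
tool_pos: [0.6301, 0.2161, 0.2019]
ee_rot: [3.141, 0.001, -0.204]
wrist_force: [0.1, -0.1, -0.1]
width: 0.094
finger_force: 0.0
```

```bash
python3 - <<'E'
from h import *
s=shot("wrist","w16"); t=shot("top"); print(robot.get_obs()["time"])
print(plate(s,"plate_green",z=.042,smin=80,guess=(.655,.21))[0])
for n,g in dict(plate_yellow=(.459,-.008),plate_purple=(.455,-.165)).items(): print(n,plate(t,n,smin=50,guess=g)[0])
go(.436,-.008,.2,-.008)
E
```

```text
34.725
(array([0.65399341, 0.21246964]), (88, 63), np.float64(-0.20395219997126546))
plate_yellow (array([ 0.45635031, -0.00922266]), (97, 69), np.float64(-0.008480969649411918))
plate_purple (array([ 0.45395166, -0.16663905]), (91, 66), np.float64(-0.28095244288483556))
shift mm [-144.   258.4    1. ] turn deg [  0.1   0.3 -11.2] at [0.6294 0.2158 0.1998]
```

servo_tool:
  commands: [-0.026,0.047,0,0,0,-2,0.094,-0.053,0.094,0,0,0,-4,0.094,-0.08,0.142,0,0,0,-6,0.094,-0.107,0.19,0,0,0,-8.5,0.094,-0.132,0.236,0,0,0,-10.5,0.094,-0.144,0.258,0.001,0,0,-11.2,0.094,-0.144,0.258,0.001,0,0,-11.2,0.094,-0.144,0.258,0.001,0,0,-11.2,0.094]

```text
time: 35.72
tool_pos: [0.4371, -0.0068, 0.2007]
ee_rot: [-3.141, 0.002, -0.009]
wrist_force: [-0.5, -0.0, -0.1]
width: 0.094
finger_force: 0.0
```

```bash
python3 - <<'E'
from h import *
s=shot("wrist","w17"); print(robot.get_obs()["time"])
for sm in (60,90): print(plate(s,"plate_yellow",smin=sm,guess=(.459,-.008))[0])
r=plate(s,"plate_yellow",smin=90,guess=(.459,-.008))[0]
go(*r[0],.025,r[2])
E
```

```text
35.775
(array([ 0.45847189, -0.00737156]), (91, 64), np.float64(-0.05713026486243411))
(array([ 0.45865604, -0.0074381 ]), (90, 64), np.float64(-0.05571679211387526))
shift mm [ 21.6   0.7 175.9] turn deg [-0.   0.1  2.7] at [ 0.4373 -0.0066  0.2009]
```

servo_tool:
  commands: [0.01,0.001,0.05,0,0,2.5,0.094,0.021,0.001,0.1,0,0,2.5,0.094,0.021,0.001,0.145,0,0,2.5,0.094,0.021,0.001,0.168,0,0,2.5,0.094,0.021,0.001,0.176,0,0,2.5,0.094,0.021,0.001,0.176,0,0,2.5,0.094]

```text
time: 36.52
tool_pos: [0.4584, -0.008, 0.0256]
ee_rot: [-3.142, 0.001, -0.051]
wrist_force: [-0.8, 0.5, 0.3]
width: 0.094
finger_force: 0.0
```

servo_tool:
  commands: [0,0,0,0,0,0,0.05,0,0,0,0,0,0,0.05,0,0,0,0,0,0,0.05,0,0,0,0,0,0,0.05,0,0,0,0,0,0,0.05,0,0,0,0,0,0,0.05,0,0,0,0,0,0,0.05]

```text
time: 37.4
tool_pos: [0.4584, -0.0086, 0.0264]
ee_rot: [3.141, -0.001, -0.052]
wrist_force: [-1.1, -0.1, 5.1]
width: 0.0636
finger_force: 30.0
```

servo_tool:
  commands: [0,0,-0.02,0,0,0,0.05,0,0,-0.05,0,0,0,0.05,0,0,-0.09,0,0,0,0.05,0,0,-0.09,0,0,0,0.05]

```text
time: 37.9
tool_pos: [0.46, -0.0088, 0.1183]
ee_rot: [3.141, -0.006, -0.052]
wrist_force: [0.3, -0.3, -0.4]
width: 0.0637
finger_force: 30.0
```

```bash
python3 - <<'E'
from h import *
go(.655,.21,.095,-.204)
E
```

```text
shift mm [ 183.2 -228.6   24.3] turn deg [ 0.  -0.4  8.7] at [ 0.46   -0.0088  0.1183]
```

servo_tool:
  commands: [0.035,-0.044,0,0,0,2,0.05,0.07,-0.088,0,0,0,4,0.05,0.105,-0.132,0,0,0,6,0.05,0.14,-0.175,0,0,0,8,0.05,0.17,-0.212,0.01,0,0,8.7,0.05,0.183,-0.229,0.024,0,0,8.7,0.05,0.183,-0.229,0.024,0,0,8.7,0.05,0.183,-0.229,0.024,0,0,8.7,0.05]

```text
time: 38.9
tool_pos: [0.6516, 0.2099, 0.0901]
ee_rot: [3.14, 0.003, -0.204]
wrist_force: [0.2, -0.2, -1.0]
width: 0.0638
finger_force: 30.0
```

```bash
python3 - <<'E'
from h import *
o=robot.get_obs();print(o["time"],o["width"],o["ee_rot"])
go(.655,.2105,.0695,-.204)
E
```

```text
38.9 0.0638359469567205 [ 3.13971725e+00  2.62064293e-03 -2.04286362e-01]
shift mm [ 3.2 -1.3 20.6] turn deg [ 0.1  0.2 -0. ] at [0.6516 0.2099 0.0901]
```

servo_tool:
  commands: [0.0015,0,0.008,0,0,0,0.05,0.0015,0,0.014,0,0,0,0.05,0.0015,0,0.017,0,0,0,0.05,0.0015,0,0.0185,0,0,0,0.05,0.0015,0,0.0185,0,0,0,0.05]

```text
time: 39.52
tool_pos: [0.6542, 0.2104, 0.0733]
ee_rot: [3.142, -0.0, -0.204]
wrist_force: [-0.3, -0.6, -0.9]
width: 0.0636
finger_force: 30.0
```

servo_tool:
  commands: [0.0005,0,0.002,0,0,0,0.05,0.0005,0,0.004,0,0,0,0.05,0.0005,0,0.005,0,0,0,0.05,0.0005,0,0.005,0,0,0,0.05]

```text
time: 40.02
tool_pos: [0.6547, 0.2103, 0.0685]
ee_rot: [-3.142, -0.0, -0.204]
wrist_force: [-0.8, 0.1, 0.1]
width: 0.0635
finger_force: 30.0
```

servo_tool:
  commands: [0,0,0.0005,0,0,0,0.05,0,0,0.0005,0,0,0,0.094,0,0,0.0005,0,0,0,0.094,0,0,0.0005,0,0,0,0.094,0,0,0.0005,0,0,0,0.094,0,0,0.0005,0,0,0,0.094,0,0,-0.05,0,0,0,0.094,-0.025,0,-0.1,0,0,0,0.094,-0.025,0,-0.14,0,0,0,0.094,-0.025,0,-0.14,0,0,0,0.094]

```text
time: 41.28
tool_pos: [0.632, 0.216, 0.2141]
ee_rot: [-3.137, -0.009, -0.204]
wrist_force: [0.3, 0.1, -0.6]
width: 0.0941
finger_force: 0.0
```

```bash
python3 - <<'E'
from h import *
s=shot("wrist","w18"); t=shot("top"); print(robot.get_obs()["time"])
print(plate(s,"plate_yellow",z=.058,smin=80,guess=(.655,.21))[0])
print(plate(t,"plate_purple",smin=50,guess=(.455,-.165))[0])
go(.435,-.16,.2,-.283)
E
```

```text
41.375
(array([0.6549447 , 0.21125636]), (88, 64), np.float64(-0.20587407017192128))
(array([ 0.45398724, -0.16669711]), (91, 67), np.float64(-0.2842282641836871))
shift mm [-115.   407.1    7.9] turn deg [ 0.  -0.   4.5] at [0.6301 0.2153 0.2079]
```

View pics/w18.png

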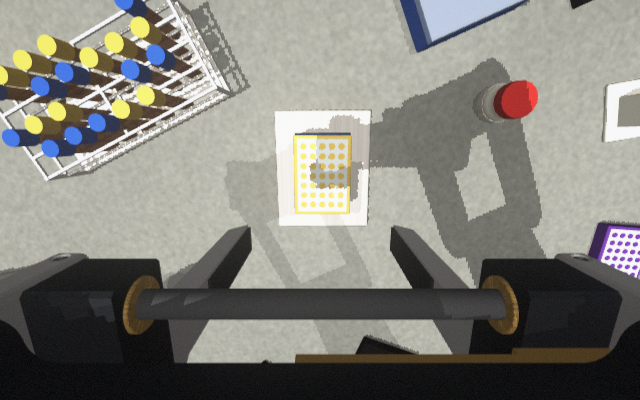

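The yellow plate tops the pile squarely at px (323,174) and measures (0.655,0.211). Last is purple.

servo_tool:
  commands: [-0.014,0.05,0,0,0,0.5,0.094,-0.028,0.1,0,0,0,1,0.094,-0.042,0.15,0,0,0,1.5,0.094,-0.056,0.2,0,0,0,2,0.094,-0.07,0.25,0,0,0,3,0.094,-0.085,0.3,0.002,0,0,3.5,0.094,-0.1,0.35,0.004,0,0,4,0.094,-0.112,0.395,0.006,0,0,4.5,0.094,-0.115,0.407,0.008,0,0,4.5,0.094,-0.115,0.407,0.008,0,0,4.5,0.094]

```text
time: 42.62
tool_pos: [0.4345, -0.1597, 0.1984]
ee_rot: [-3.14, 0.003, -0.284]
wrist_force: [0.0, 1.1, -0.7]
width: 0.0938
finger_force: 0.0
```

servo_tool:
  commands: [0,0,0,0,0,0,0.094]

```text
time: 42.75
tool_pos: [0.4355, -0.1588, 0.1996]
ee_rot: [-3.141, 0.001, -0.281]
wrist_force: [0.6, -0.0, -0.8]
width: 0.0939
finger_force: 0.0
```

```bash
python3 - <<'E'
from h import *
s=shot("wrist","w19"); print(robot.get_obs()["time"])
for sm in (60,90): print(plate(s,"plate_purple",smin=sm,guess=(.455,-.165))[0])
r=plate(s,"plate_purple",smin=60,guess=(.455,-.165))[0]
go(*r[0],.025,r[2])
E
```

```text
42.8
(array([ 0.45525531, -0.16546536]), (90, 64), np.float64(-0.28163634265276816))
(array([ 0.45529681, -0.16559564]), (87, 63), np.float64(-0.28165218846125395))
shift mm [ 20.8   1.1 174.8] turn deg [-0.   0.   0.1] at [ 0.4356 -0.1588  0.1998]
```

servo_tool:
  commands: [0.01,0.001,0.05,0,0,0,0.094,0.021,0.001,0.1,0,0,0,0.094,0.021,0.001,0.145,0,0,0,0.094,0.021,0.001,0.168,0,0,0,0.094,0.021,0.001,0.175,0,0,0,0.094,0.021,0.001,0.175,0,0,0,0.094]

```text
time: 43.55
tool_pos: [0.4556, -0.1662, 0.0256]
ee_rot: [3.142, -0.0, -0.281]
wrist_force: [0.1, 0.1, 0.2]
width: 0.094
finger_force: 0.0
```

servo_tool:
  commands: [0,0,0,0,0,0,0.05,0,0,0,0,0,0,0.05,0,0,0,0,0,0,0.05,0,0,0,0,0,0,0.05,0,0,0,0,0,0,0.05,0,0,0,0,0,0,0.05,0,0,0,0,0,0,0.05]

```text
time: 44.42
tool_pos: [0.4553, -0.1669, 0.0259]
ee_rot: [3.141, -0.001, -0.283]
wrist_force: [-0.5, 1.2, 5.3]
width: 0.0635
finger_force: 30.0
```

servo_tool:
  commands: [0,0,-0.02,0,0,0,0.05,0,0,-0.05,0,0,0,0.05,0,0,-0.1,0,0,0,0.05,0,0,-0.1,0,0,0,0.05]

```text
time: 44.92
tool_pos: [0.4573, -0.1679, 0.1288]
ee_rot: [3.14, -0.008, -0.282]
wrist_force: [0.2, 0.5, -1.7]
width: 0.0636
finger_force: 30.0
```

```bash
python3 - <<'E'
from h import *
go(.655,.21,.112,-.204)
E
```

```text
shift mm [  84.4 -418.1   16.8] turn deg [ 0.1 -0.5 -4.5] at [ 0.4573 -0.1679  0.1288]
```

servo_tool:
  commands: [0.01,-0.048,0,0,0,-0.5,0.05,0.02,-0.096,0,0,0,-1,0.05,0.03,-0.145,0,0,0,-1.5,0.05,0.04,-0.195,0,0,0,-2,0.05,0.05,-0.245,0,0,0,-2.5,0.05,0.06,-0.295,0,0,0,-3,0.05,0.07,-0.345,0,0,0,-3.5,0.05,0.08,-0.39,0.005,0,0,-4.5,0.05,0.084,-0.418,0.016,0,0,-4.5,0.05,0.084,-0.418,0.016,0,0,-4.5,0.05]

```text
time: 46.18
tool_pos: [0.6503, 0.2128, 0.1039]
ee_rot: [3.138, 0.007, -0.201]
wrist_force: [0.8, 0.5, -1.7]
width: 0.0635
finger_force: 30.0
```

servo_tool:
  commands: [0,0,0,0,0,0,0.05,0,0,0,0,0,0,0.05]

```text
time: 46.42
tool_pos: [0.652, 0.21, 0.1092]
ee_rot: [3.141, 0.0, -0.205]
wrist_force: [0.7, -0.1, -1.9]
width: 0.0637
finger_force: 30.0
```

```bash
python3 - <<'E'
from h import *
s=shot("wrist","w20"); o=robot.get_obs();print(o["time"],o["width"],o["ee_rot"])
go(.655,.2105,.0845,-.204)
E
```

```text
46.475 0.06368050061581601 [ 3.14142787e+00 -4.67298665e-04 -2.05416801e-01]
shift mm [ 2.7 -1.  25.1] turn deg [ 0.  -0.  -0.1] at [0.6522 0.2101 0.1096]
```

servo_tool:
  commands: [0.002,-0.0005,0.008,0,0,0,0.05,0.002,-0.0005,0.015,0,0,0,0.05,0.002,-0.0005,0.019,0,0,0,0.05,0.002,-0.0005,0.0215,0,0,0,0.05,0.002,-0.0005,0.0215,0,0,0,0.05]

```text
time: 47.1
tool_pos: [0.6541, 0.2114, 0.0874]
ee_rot: [3.141, 0.0, -0.204]
wrist_force: [-0.3, 0.2, -2.1]
width: 0.0633
finger_force: 30.0
```

servo_tool:
  commands: [0.0005,0.0005,0.0015,0,0,0,0.05,0.0005,0.0005,0.003,0,0,0,0.05,0.0005,0.0005,0.0035,0,0,0,0.05,0.0005,0.0005,0.0035,0,0,0,0.05]

```text
time: 47.6
tool_pos: [0.6546, 0.2108, 0.0841]
ee_rot: [3.141, 0.0, -0.204]
wrist_force: [0.6, -0.5, -0.9]
width: 0.0638
finger_force: 30.0
```

servo_tool:
  commands: [0,0,0.0005,0,0,0,0.05,0,0,0.0005,0,0,0,0.094,0,0,0.0005,0,0,0,0.094,0,0,0.0005,0,0,0,0.094,0,0,0.0005,0,0,0,0.094,0,0,0.0005,0,0,0,0.094,0,0,-0.05,0,0,0,0.094,-0.025,0,-0.1,0,0,0,0.094,-0.025,0,-0.14,0,0,0,0.094,-0.025,0,-0.14,0,0,0,0.094]

```text
time: 48.85
tool_pos: [0.6319, 0.2165, 0.2301]
ee_rot: [-3.137, -0.009, -0.204]
wrist_force: [0.0, 0.8, 0.3]
width: 0.0939
finger_force: 0.0
```

servo_tool:
  commands: [0,0,0,0,0,0,0.094,0,0,0,0,0,0,0.094]

```text
time: 49.1
tool_pos: [0.6293, 0.2155, 0.2212]
ee_rot: [3.139, 0.004, -0.204]
wrist_force: [-0.5, -0.1, -0.2]
width: 0.0941
finger_force: 0.0
```

```bash
python3 - <<'E'
from h import *
s=shot("wrist","w21"); c=shot("scene"); print(robot.get_obs()["time"])
print(plate(s,"plate_purple",z=.074,smin=60,guess=(.655,.21))[0])
u,v=w2p(c,(.655,.21,.04)).astype(int)
a=cv2.resize(c["img"][v-45:v+45,u-60:u+60],(800,600)[:1]*1+(300,)) if 0 else cv2.resize(c["img"][v-45:v+45,u-60:u+60],(400,300))
u,v=w2p(c,(.649,-.214,.07)).astype(int)
b=cv2.resize(c["img"][v-45:v+45,u-60:u+60],(400,300))
w=cv2.resize(s["img"],(480,300))
cv2.imwrite("pics/fin.png",np.vstack([np.hstack([a,b]),np.hstack([w,np.zeros((300,320,3),np.uint8)])]))
E
```

```text
49.2
(array([0.65441296, 0.21186748]), (89, 63), np.float64(-0.2034973320570801))
```

View pics/fin.png

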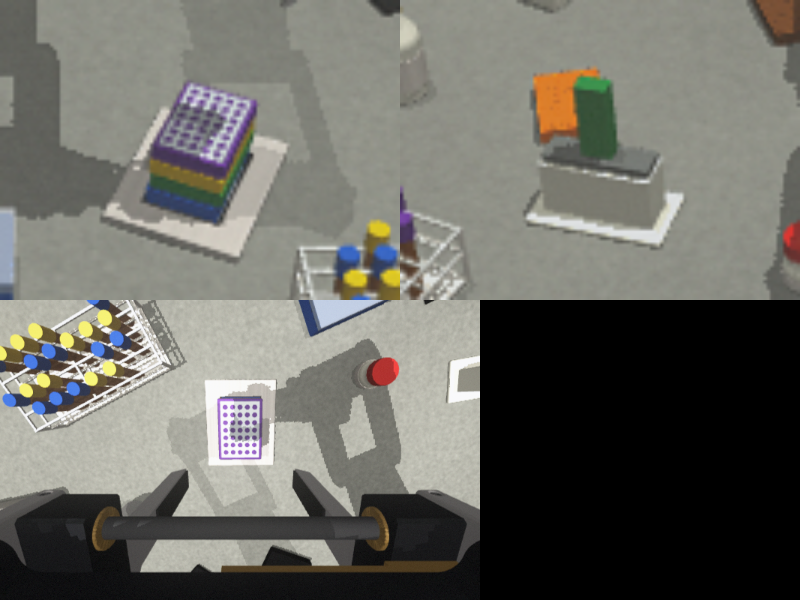

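All four plates are piled squarely on the mark at (200,150), and the applicator stands with its collar on the rim at (600,150). Handing in.

```bash
python3 -c "
from bench import close_job
print(close_job())"
```

```text
the job is handed in; nothing more can be done
None
```

I sealed blue, yellow and purple in that order, stood the applicator back in its holder, piled all four plates within about 2 mm of the mark's centre, and handed the job in at 49 s; no verdict came back.

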